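# Load a bobbin on the winder and lock its latch lever

## Task

Load the bench winder: take the empty wooden bobbin that stands on the open table (not those in the tray or on the stand) and put it, wide flange down, over the winder's upright spindle until it sits fully home on the seat, then push the latch lever round its quarter turn to the end stop so that its nose locks over the flange. At the stop, lean on the handle with a steady push of about 15 N for a second to set the latch (never 25 N or more on the lever at any time), then let go and leave the other things on the table undisturbed.

Things in the scene. Friction and masses are not known exactly. Their poses are not given: they have to be found in the camera images.
- bobbin_center (a point): Empty wooden bobbin, upright on the table; this point is on its axis half-way up, 37.5 mm above its underside; its z axis is the bobbin's axis, up. Height 75 mm. Bottom flange 58 mm diameter and 8 mm thick, barrel 30 mm diameter, top flange 40 mm diameter and 14 mm tall (from 61 to 75 mm above the underside): grip it there. A 15 mm diameter bore runs right through. About 60 to 130 g.
- winder: Bench winder, fixed to the table. Origin on the table plane under the spindle axis; z up; at yaw 0 its x points away from the robot. Base block 130 (x) by 200 (y) by 30 mm tall, centred at y = -10 mm; a drive housing 58 mm tall joins it between y = 70 and 125 mm. The spindle stands at the origin, the lever's pivot at y = -60 mm.
- seat (a point): Centre of the winder's round seat (52 mm diameter), on the spindle axis 36 mm above the table; the bobbin's underside belongs here. The spindle, 12 mm diameter, rises 55 mm above this point, the top 11 mm tapering to 5 mm diameter.
- latch_pivot (a point): On the vertical pivot axis of the latch lever, 67 mm above the table, at the handle's mid-height. The lever turns stiffly: 0.45 N m of friction, about 4.6 N at the middle of the grip; it has no spring and stays where it is left. Against the end stop the force climbs by several newtons for each half millimetre of further push.
- handle (a point): Middle of the lever's black grip, 97 mm from the pivot axis, 67 mm above the table; turns with the lever. The grip is 50 mm long (72 to 122 mm from the pivot), 16 mm wide, 20 mm tall (57 to 77 mm above the table), joined to the pivot by a steel bar 12 mm wide. There is free room beside and below it (the base's top is at 30 mm).
- latch (a joint): Turn of the latch lever about its vertical pivot, rad, counter-clockwise from above. At 0 (open) the handle points along the winder's -x; at 1.571 (rigid end stop) along its -y, and the nose opposite the handle lies over the bobbin's bottom flange. The nose, 42 mm long, clears a seated flange by 4 mm and cannot pass one that is not home. Starts between 0 and 0.35.
- cone: Bystander: grey-brown cardboard cone, 60 mm wide at the foot, 95 mm tall; may stand where the bobbin might. Origin at its underside.
- pirn: Bystander: slim dark wooden pirn, 34 mm wide at the foot, 100 mm tall, no bore. Origin at its underside.
- oiler: Bystander: small clear bottle with black cap, 40 mm wide, 100 mm tall. Origin at its underside.
- driver: Bystander: screwdriver lying on the table.
- carton: Bystander: paper carton 70 by 130 by 35 mm. Origin at its underside.
- jar: Bystander: glass jar 60 mm wide, 70 mm tall. Origin at its underside.
- weight: Bystander: brass weight 44 mm wide, 52 mm tall. Origin at its underside.
Mind the look-alikes: they are no part of the job. What is shaped like the part that bears bobbin_center but blue or red is not meant.

How it is judged:
By the outcome, as a careful person would: the job done as asked, in the order asked, and still so for the second after the job is handed in, with the robot touching nothing.
It also fails if it takes over 72 s, if anything falls off the work surface, if the arm or the gripper's body presses on something with over 40 N, if the wrist force passes 120 N, or if a joint passes its speed limit or range.

## Robot

A 7-joint arm with a two-finger parallel gripper is mounted at the origin on the work surface. World frame = base frame: x ahead of the robot, y to its left, z up, the work surface at z = 0. Lengths are in m, angles in degrees, forces in N, time in s.
With the tool pointing down it reaches from about 0.425 to 0.875 m from the base axis. Payload 4.7 kg.
Tool frame: the origin (TCP) lies on the centre line of the jaws, within the pads' length; the fingertips stand 8 mm ahead of it and the grasp point (between the pads) lies 11 mm behind it; z points along the fingers, y is the direction in which the jaws open and shut (so a half turn about z gives the same grasp; the last joint's range is limited). The gripper opens to 87 mm and grips with 3 to 60 N. Pads are 19 mm wide; open, the fingers measure 117 mm over their backs; the gripper's body (75 mm by 190 mm) begins 51 mm behind the grasp point.
Start: joints at [-71.442, 18.392, -4.016, 83.108, 1.295, 78.541, -3.26], TCP at [0.198, 0.619, 0.231] pointing down, gripper open.
Joint ranges: [-163.93, 163.93], [-17.29, 119.83], [-79.2, 71.16], [3.27, 140.29], [-89.18, 269.18], [5.43, 117.66], [-154.24, 154.24]. Speed limits (degrees/s): [147.25, 147.25, 180, 180, 180, 180, 180].

## Interface

Orientations are given as [roll, pitch, yaw] about the fixed x, y, z axes, in that order (R = Rz(yaw) Ry(pitch) Rx(roll)).
In Python, from cell import status, vision, workorder gives the robot as it stands.
- The arm moves only by the tool step_arm, never from a script. Its argument "series" is a list of rows, each an object of numbers: "ax", "ay", "az": the turn, a rotation vector about the world's x, y, z in degrees; "x", "y", "z": the shift along the world's x, y, z in m; "claw": the opening in per cent of the stroke, from 0 (shut) to 100 (fully open). In form: [{"ax": .., "ay": .., "az": .., "x": .., "y": .., "z": .., "claw": ..}, ...]. A call has 1 to 12 rows; each row is the pose to reach, as a shift and turn from the pose commanded when the call began; what a row does not reach only later rows make up. A row lasts 1/10 s, in which the tool goes at most 50 mm and 8.59 degrees, less where a joint would pass 70% of its speed; a pose out of reach is approached as far as the arm can. A call with a gripper value outside its range is refused whole. The fingers move at their own pace and stop on an object; "squeeze" is the grip in N (left out, the last holds). Time passes only in rows, so rows that repeat a pose let the fingers close. It gives the time, the measured TCP pose, the force and the opening at its end, in the units of the state.
- status.get_obs(): the state, without advancing time (a new reading comes with each control period).
- vision.read_camera(name): name is "scene" or "top" or "wrist"; returns the picture (384x512x3 uint8, red, green, blue); there is no depth.
- vision.camera_params(name): a dict with "fovy" (degrees; the focal length in pixels is half the picture's height over the tangent of half this angle, whatever the lens; pixels are square), "cx", "cy" (the principal point, pixels), "eye" and "orientation" of the camera in the world; the wrist camera has in their place "tool_from_camera" (4x4, takes a point from camera to tool coordinates, whose origin is the TCP and whose axes are the flange's). Camera axes: x right, y down, z forward; pixel columns grow to the right and rows downward; lengths in m; the calibration is good to about 2 mm. A picture is of the moment at which its call begins: read the wrist's pose just before it. camera_params takes no time and is no camera call.
- workorder.sign_off(): hands the job in, once; it reports no verdict.
The state is a dict: "time_s": time; "qpos": joint angles; "joint_velocities": joint speeds; "effort": joint torques, N m; "tool_pos": TCP position; "tool_rot": TCP orientation; "force": force on the tool from outside, world axes, zero at the start; "wrist_torque": the same for the moment, N m; "grip_width": finger opening in m.
Only numpy, scipy, OpenCV 4.12 (cv2) and the standard library are available. Lean on these libraries where they do the work, as an engineer would, in place of code of your own. Each camera call takes 0.05 s, during which the arm holds its last target.

## Working session

There is one attempt and no reset: what is moved stays moved. The work goes in short steps, Python scripts to look and compute and a tool call to move; the robot and the scene stay as the last step left them, time stands still between calls to the robot, and variables do not carry over. Pictures are saved under pics/ and viewed, and the job is handed in when it is done.

Besides the shell and the picture viewer there is one more tool, called after "Request:" as name(argument=value, ...), one argument or row to a line, values as JSON. step_arm: Moves the arm, as the interface text tells. Its arguments: {"type":"object","properties":{"series":{"type":"array"},"squeeze":{"type":"number"}},"required":["series"]}

```bash
mkdir -p pics; ls; python3 - <<'E'
from cell import status, vision
import cv2
print(status.get_obs())
for n in ["scene","top","wrist"]:
    p=vision.camera_params(n); print(n,p)
    im=vision.read_camera(n); cv2.imwrite(f"pics/{n}0.png",cv2.cvtColor(im,cv2.COLOR_RGB2BGR))
E
```

```text
pics
{'time_s': 0.0, 'qpos': array([-71.43947682,  18.43877779,  -4.01508074,  83.1725218 ,
         1.29735301,  78.54167144,  -3.26200358]), 'joint_velocities': array([-0.04436293,  0.05600335, -0.07672917,  0.04921298, -0.01046285,
       -0.00722325,  0.04350731]), 'effort': array([-6.80310677e-04, -4.91279054e+01, -4.04174645e-01, -3.12531424e+01,
       -6.38913014e-02,  4.36424604e-02,  1.69667960e-04]), 'tool_pos': array([0.19809671, 0.6185273 , 0.22948551]), 'tool_rot': array([-1.79892399e+02,  8.14082479e-03,  1.62247220e+02]), 'force': array([-0.45012443,  0.39875811, -0.2035967 ]), 'wrist_torque': array([-0.02538859,  0.07832648, -0.01091011]), 'grip_width': 0.087038744027306}
scene {'fovy': 51.068260602766024, 'cx': 256.3873948920199, 'cy': 185.9660237125383, 'eye': array([ 1.42367956, -0.09361202,  0.87562908]), 'orientation': array([-131.61091367,   -0.30338981,   81.97157956])}
top {'fovy': 47.34368118194006, 'cx': 249.51156651638183, 'cy': 191.30242987526137, 'eye': array([0.26183991, 0.0510741 , 1.59628046]), 'orientation': array([-169.39314204,   -0.92416855,  -88.54359597])}
wrist {'fovy': 65.09572522859423, 'cx': 258.2775184204656, 'cy': 194.3671933274799, 'tool_from_camera': array([[ 3.15779278e-04, -9.59170535e-01, -2.82828190e-01,
         7.77623160e-02],
       [ 9.99999950e-01,  3.03183337e-04,  8.83035680e-05,
        -5.13924955e-04],
       [ 1.05061388e-06, -2.82828204e-01,  9.59170583e-01,
        -1.54865271e-01],
       [ 0.00000000e+00,  0.00000000e+00,  0.00000000e+00,
         1.00000000e+00]])}
```

View pics/scene0.png

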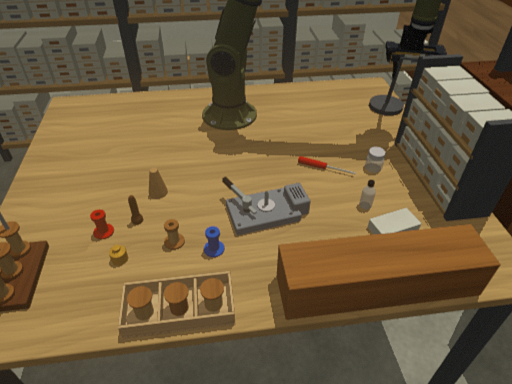

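View pics/top0.png

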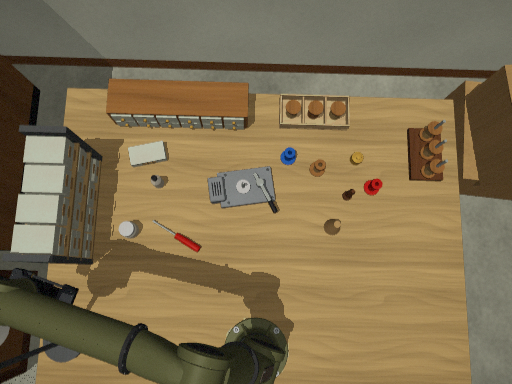

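View pics/wrist0.png

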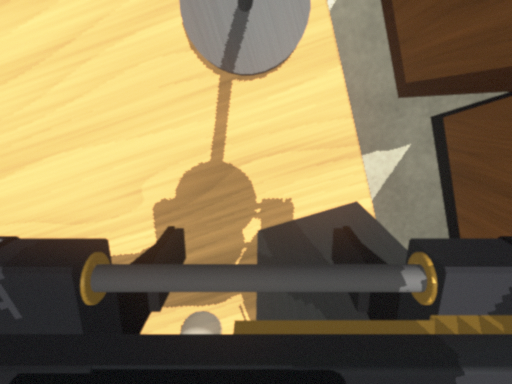

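```bash
cat > h.py <<'E'
import numpy as np, cv2
from scipy.spatial.transform import Rotation as R
from cell import status, vision
def cam(n,obs=None):
    p=vision.camera_params(n); f=192/np.tan(np.radians(p['fovy']/2))
    K=np.array([[f,0,p['cx']],[0,f,p['cy']],[0,0,1]])
    if 'eye' in p: return K,R.from_euler('xyz',p['orientation'],degrees=True).as_matrix(),np.array(p['eye'])
    o=obs or status.get_obs(); Rt=R.from_euler('xyz',o['tool_rot'],degrees=True).as_matrix(); T=p['tool_from_camera']
    return K,Rt@T[:3,:3],Rt@T[:3,3]+o['tool_pos']
def plane(c,uv,z):
    K,Rm,e=c; d=Rm@np.linalg.inv(K)@np.array([uv[0],uv[1],1.]); return e+d*(z-e[2])/d[2]
def proj(c,P):
    K,Rm,e=c; q=K@(Rm.T@(np.asarray(P)-e)); return q[:2]/q[2]
def tri(cs,uvs):
    A=np.zeros((3,3));b=np.zeros(3)
    for c,uv in zip(cs,uvs):
        d=c[1]@np.linalg.inv(c[0])@np.array([uv[0],uv[1],1.]);d/=np.linalg.norm(d)
        M=np.eye(3)-np.outer(d,d);A+=M;b+=M@c[2]
    return np.linalg.solve(A,b)
def snap(n,name):
    o=status.get_obs(); im=cv2.cvtColor(vision.read_camera(n),cv2.COLOR_RGB2BGR); cv2.imwrite(f"pics/{name}.png",im); return im,cam(n,o)
E
python3 - <<'E'
from h import *
s=cv2.imread('pics/scene0.png');t=cv2.imread('pics/top0.png')
a=cv2.resize(s[160:270,80:320],None,fx=3,fy=3,interpolation=cv2.INTER_CUBIC)
b=cv2.resize(t[120:250,190:400],None,fx=3,fy=3,interpolation=cv2.INTER_CUBIC)
cv2.imwrite('pics/a.png',a);cv2.imwrite('pics/b.png',b)
T=cam('top');S=cam('scene')
print(plane(T,(318,166),.075),plane(S,(172,224),.075)) 
print('cone',plane(T,(333,227),0.03),'pirn',plane(T,(348,195),.03),'weight',plane(T,(357,158),.05),'blue',plane(T,(289,155),.075),'red',plane(T,(374,186),.075))
print('spindle',plane(T,(243,186),.036))
E
```

```text
[ 0.64645989 -0.20914888  0.075     ] [ 0.65462684 -0.21154391  0.075     ]
cone [ 0.43374797 -0.27012438  0.03      ] pirn [ 0.55224147 -0.32612124  0.03      ] weight [ 0.68711343 -0.35656746  0.05      ] blue [ 0.68408365 -0.10478072  0.075     ] red [ 0.5790902  -0.40865936  0.075     ]
spindle [0.57353069 0.05748378 0.036     ]
```

View pics/a.png

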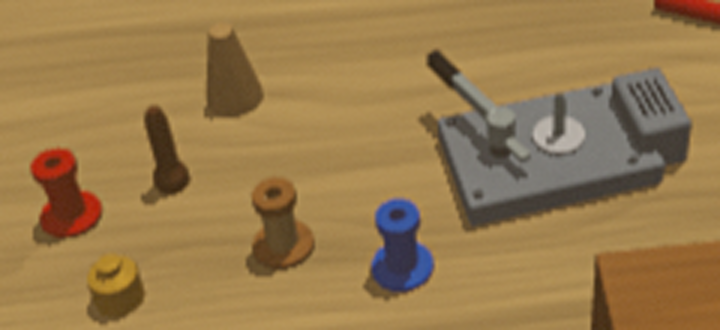

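View pics/b.png

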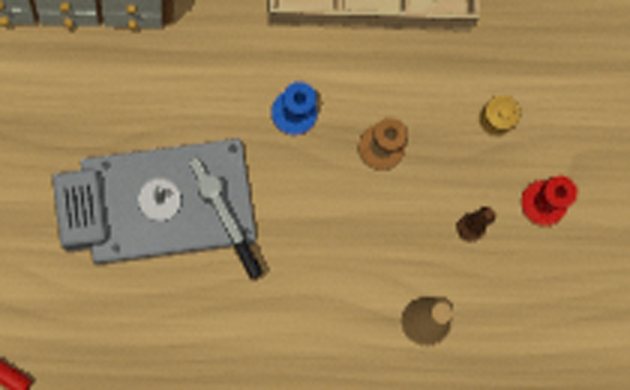

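```bash
python3 - <<'E'
from h import *
T=cam('top');S=cam('scene')
for p in [(405,137),(452,213)]: print(plane(S,p,0))
for p in [(93,262),(102,160)]: print(plane(T,p,0),plane(T,p,.25))
print('bob',tri([T,S],[(320,164.3),(171.3,224.3)]))
print('spindle tip',tri([T,S],[(190+163/3,120+190/3),(80+559/3,160+97/3)]))
print('seat',plane(T,(190+159/3,120+199/3),.036),plane(S,(80+559/3,160+134/3),.036))
print('handle end',tri([T,S],[(190+261/3,120+271/3),(80+433/3,160+60/3)]))
print('hub',tri([T,S],[(190+210/3,120+187/3),(80+500/3,160+117/3)]))
E
```

```text
[0.24538168 0.64989446 0.        ]
[6.51582565e-01 6.24645015e-01 1.11022302e-16]
[0.28807098 0.58644643 0.        ] [0.28396282 0.50259959 0.25      ]
[0.66469031 0.58719307 0.        ] [0.60159826 0.50322929 0.25      ]
bob [ 0.65339829 -0.21518394  0.07310312]
spindle tip [0.57397384 0.05624152 0.08504154]
seat [0.57229677 0.05744902 0.036     ] [0.57556679 0.06053298 0.036     ]
handle end [ 0.4833943  -0.0605393   0.06867259]
hub [ 0.58144267 -0.00086819  0.07265368]
```

Request:
step_arm(
  series=[
    {"y": -0.04, "z": 0.02},
    {"y": -0.08, "z": 0.04, "az": -4},
    {"y": -0.12, "z": 0.06, "az": -10},
    {"y": -0.16, "x": 0.01, "z": 0.08, "az": -16},
    {"y": -0.2, "x": 0.035, "z": 0.08, "az": -22},
    {"y": -0.24, "x": 0.06, "z": 0.08, "az": -28},
    {"y": -0.28, "x": 0.085, "z": 0.08, "az": -34},
    {"y": -0.32, "x": 0.11, "z": 0.08, "az": -40},
    {"y": -0.36, "x": 0.135, "z": 0.08, "az": -46},
    {"y": -0.4, "x": 0.16, "z": 0.08, "az": -52},
    {"y": -0.44, "x": 0.185, "z": 0.08, "az": -58},
    {"y": -0.48, "x": 0.21, "z": 0.08, "az": -64},
  ],
)

```text
invalid input
```

Request:
step_arm(
  series=[
    {"ax": 0, "ay": 0, "az": 0, "x": 0, "y": -0.04, "z": 0.02, "claw": 100},
    {"ax": 0, "ay": 0, "az": -4, "x": 0, "y": -0.08, "z": 0.04, "claw": 100},
    {"ax": 0, "ay": 0, "az": -10, "x": 0, "y": -0.12, "z": 0.06, "claw": 100},
    {"ax": 0, "ay": 0, "az": -16, "x": 0.01, "y": -0.16, "z": 0.08, "claw": 100},
    {"ax": 0, "ay": 0, "az": -22, "x": 0.035, "y": -0.2, "z": 0.08, "claw": 100},
    {"ax": 0, "ay": 0, "az": -28, "x": 0.06, "y": -0.24, "z": 0.08, "claw": 100},
    {"ax": 0, "ay": 0, "az": -34, "x": 0.085, "y": -0.28, "z": 0.08, "claw": 100},
    {"ax": 0, "ay": 0, "az": -40, "x": 0.11, "y": -0.32, "z": 0.08, "claw": 100},
    {"ax": 0, "ay": 0, "az": -46, "x": 0.135, "y": -0.36, "z": 0.08, "claw": 100},
    {"ax": 0, "ay": 0, "az": -52, "x": 0.16, "y": -0.4, "z": 0.08, "claw": 100},
    {"ax": 0, "ay": 0, "az": -58, "x": 0.19, "y": -0.44, "z": 0.08, "claw": 100},
    {"ax": 0, "ay": 0, "az": -64, "x": 0.22, "y": -0.48, "z": 0.08, "claw": 100},
  ],
)

```text
time_s: 1.35
tool_pos: [0.4188, 0.1372, 0.3107]
tool_rot: [180.0, -0.0, 98.0]
force: [1.9, -0.2, 0.2]
grip_width: 0.0868
```

Request:
step_arm(
  series=[
    {"ax": 0, "ay": 0, "az": -4, "x": 0.03, "y": -0.04, "z": -0.01, "claw": 100},
    {"ax": 0, "ay": 0, "az": -8, "x": 0.06, "y": -0.08, "z": -0.02, "claw": 100},
    {"ax": 0, "ay": 0, "az": -8, "x": 0.09, "y": -0.11, "z": -0.03, "claw": 100},
    {"ax": 0, "ay": 0, "az": -8, "x": 0.12, "y": -0.13, "z": -0.03, "claw": 100},
    {"ax": 0, "ay": 0, "az": -8, "x": 0.12, "y": -0.13, "z": -0.03, "claw": 100},
    {"ax": 0, "ay": 0, "az": -8, "x": 0.12, "y": -0.13, "z": -0.03, "claw": 100},
    {"ax": 0, "ay": 0, "az": -8, "x": 0.12, "y": -0.13, "z": -0.03, "claw": 100},
  ],
)

```text
time_s: 2.05
tool_pos: [0.5375, 0.0103, 0.2805]
tool_rot: [-180.0, -0.0, 90.4]
force: [0.4, -0.1, -0.8]
grip_width: 0.0869
```

```bash
python3 - <<'E'
from h import *
im,c=snap('wrist','w1'); print(status.get_obs()['tool_pos'],status.get_obs()['tool_rot'])
np.save('w1.npy',np.hstack([c[0],c[1],c[2][:,None]]))
E
```

```text
[0.53748088 0.01046958 0.28066793] [-1.79988934e+02 -5.42747307e-02  9.03793520e+01]
```

View pics/w1.png

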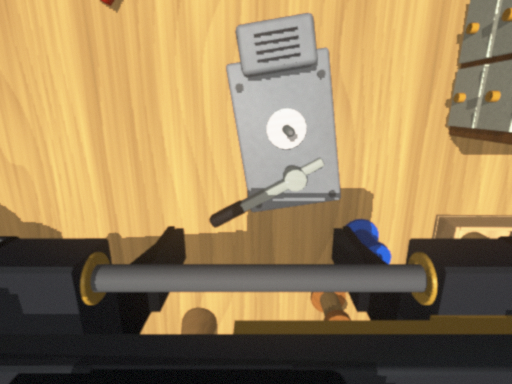

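```bash
python3 - <<'E'
from h import *
a=np.load('w1.npy');c=(a[:,:3],a[:,3:6],a[:,6]); im=cv2.imread('pics/w1.png')
cv2.imwrite('pics/w1c.png',cv2.resize(im[10:235,200:350],None,fx=2.6,fy=2.6,interpolation=cv2.INTER_CUBIC))
g=im.min(2); m=((g>200)).astype(np.uint8); m[:,:260]=0;m[:,315:]=0;m[:105]=0;m[153:]=0
ys,xs=np.nonzero(m);h=cv2.convexHull(np.c_[xs,ys].astype(np.int32));e=cv2.fitEllipse(h);print(e, plane(c,e[0],.036))
b=im.max(2); m=(b<60).astype(np.uint8);m[228:]=0;m[:190]=0;m[:,:200]=0;m[:,250:]=0
ys,xs=np.nonzero(m);r=cv2.minAreaRect(np.c_[xs,ys].astype(np.float32));print(r)
for p in cv2.boxPoints(r):print(p,plane(c,p,.077))
print('hub',plane(c,(294.5,179),.078))
E
```

```text
((285.9089050292969, 127.94560241699219), (40.00992965698242, 41.131439208984375), 34.704833984375) [0.57269352 0.06009347 0.036     ]
((236.0616455078125, 209.1643829345703), (10.18257999420166, 9.831457138061523), 69.44395446777344)
[229.67123 206.12329] [ 0.50149081 -0.03369619  0.077     ]
[238.87671 202.67123] [ 0.51311321 -0.02905714  0.077     ]
[242.45206 212.20547] [ 0.51748451 -0.04169603  0.077     ]
[233.24658 215.65753] [ 0.5057667  -0.04642337  0.077     ]
hub [0.5814039  0.00208948 0.078     ]
```

View pics/w1c.png

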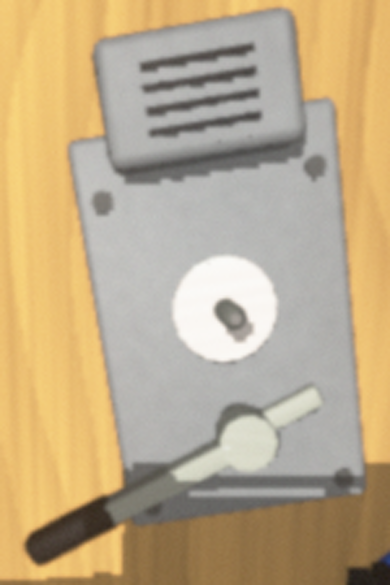

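```bash
python3 - <<'E'
from h import *
a=np.load('w1.npy');c=(a[:,:3],a[:,3:6],a[:,6])
f=lambda u,v,z:plane(c,(200+u/2.6,10+v/2.6),z)[:2]
s1,s2,s3=f(103,202,.03),f(315,167,.03),f(344,478,.03)
print(s1,s2,s3,np.degrees(np.arctan2(*(s2-s1)[::-1])),np.degrees(np.arctan2(*(s2-s3)[::-1]))-90)
hub=f(248,440,.075);tip=f(36,550,.067);mid=f(110,512,.067);print(hub,tip,mid,np.degrees(np.arctan2(*(hub-tip)[::-1])),np.linalg.norm(hub-tip))
T=cam('top')
t=lambda u,v,z:plane(T,(190+u/3,120+v/3),z)[:2]
print(t(210,187,.075),t(261,271,.067))
E
```

```text
[0.51271965 0.10940903] [0.61537547 0.12603563] [ 0.64129118 -0.03042711] 9.199991838565738 9.404801822074305
[0.58287628 0.00108804] [ 0.47930117 -0.05855144] [ 0.51681245 -0.03805722] 29.93372305812288 0.11951850036677464
[ 0.58073272 -0.00260971] [ 0.48327357 -0.06499111]
```

Request:
step_arm(
  series=[
    {"ax": 0, "ay": 0, "az": -4, "x": 0.02, "y": -0.04, "z": -0.01, "claw": 100},
    {"ax": 0, "ay": 0, "az": -8, "x": 0.04, "y": -0.08, "z": -0.02, "claw": 100},
    {"ax": 0, "ay": 0, "az": -12, "x": 0.06, "y": -0.12, "z": -0.03, "claw": 100},
    {"ax": 0, "ay": 0, "az": -16, "x": 0.08, "y": -0.16, "z": -0.04, "claw": 100},
    {"ax": 0, "ay": 0, "az": -18, "x": 0.1, "y": -0.2, "z": -0.06, "claw": 100},
    {"ax": 0, "ay": 0, "az": -18, "x": 0.115, "y": -0.225, "z": -0.08, "claw": 100},
    {"ax": 0, "ay": 0, "az": -18, "x": 0.115, "y": -0.225, "z": -0.08, "claw": 100},
    {"ax": 0, "ay": 0, "az": -18, "x": 0.115, "y": -0.225, "z": -0.08, "claw": 100},
    {"ax": 0, "ay": 0, "az": -18, "x": 0.115, "y": -0.225, "z": -0.08, "claw": 100},
  ],
)

```text
time_s: 3.0
tool_pos: [0.6537, -0.2136, 0.2018]
tool_rot: [179.9, -0.1, 72.4]
force: [-0.3, -0.1, 0.6]
grip_width: 0.0869
```

```bash
python3 - <<'E'
from h import *
im,c=snap('wrist','w2'); print(status.get_obs()['tool_pos'],status.get_obs()['tool_rot'],status.get_obs()['qpos'])
np.save('w2.npy',np.hstack([c[0],c[1],c[2][:,None]]))
E
```

```text
[ 0.65385538 -0.21356161  0.20210661] [ 1.79895696e+02 -1.22121616e-01  7.24217351e+01] [-14.18643991  28.13386678  42.77994084  80.7614018  -19.22178963
  78.38361832  11.43675435]
```

View pics/w2.png

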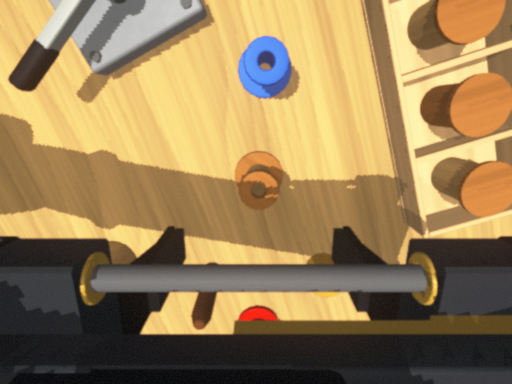

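Things that could be mistaken for it (scene pixels):
- red bobbin (102,223)
- blue bobbin (214,240)
- cone (157,183)
- pirn (135,210)
- tray bobbins (140,298), (176,294) and (211,289)
- stand bobbins (near 10,260)

I choose the plain wooden one on open table at scene (173,234), top (320,164), wrist (260,190). Next is a close crop to check it.

```bash
python3 - <<'E'
from h import *
a=np.load('w2.npy');c=(a[:,:3],a[:,3:6],a[:,6]); im=cv2.imread('pics/w2.png')
cv2.imwrite('pics/w2c.png',cv2.resize(im[140:220,215:305],None,fx=6,fy=6,interpolation=cv2.INTER_CUBIC))
E
```

```text
(no output)
```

View pics/w2c.png

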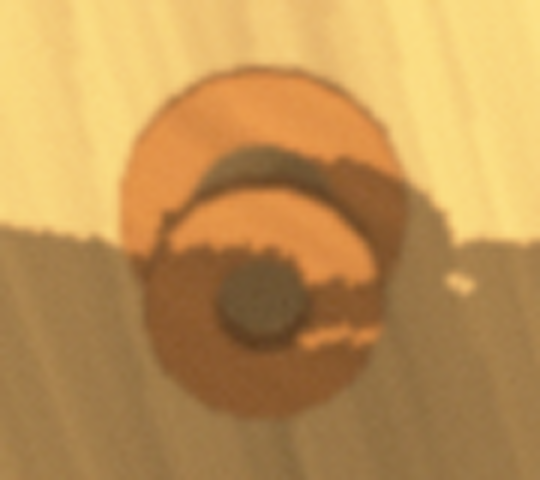

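```bash
python3 - <<'E'
from h import *
a=np.load('w2.npy');c=(a[:,:3],a[:,3:6],a[:,6])
print('top',plane(c,(258.9,190.4),.075)); print('bottom flange L/R mid', plane(c,(215+264/6,180),.008))
p=plane(c,(215+145/6,190),.075);q=plane(c,(215+383/6,190),.075);print(np.linalg.norm(p-q))
E
```

```text
top [ 0.65391815 -0.21532436  0.075     ]
bottom flange L/R mid [ 0.65244462 -0.22096492  0.008     ]
0.03856333454307197
```

Request:
step_arm(
  squeeze=20,
  series=[
    {"ax": 0, "ay": 0, "az": 0, "x": 0, "y": -0.0018, "z": -0.03, "claw": 100},
    {"ax": 0, "ay": 0, "az": 0, "x": 0, "y": -0.0018, "z": -0.06, "claw": 100},
    {"ax": 0, "ay": 0, "az": 0, "x": 0, "y": -0.0018, "z": -0.09, "claw": 100},
    {"ax": 0, "ay": 0, "az": 0, "x": 0, "y": -0.0018, "z": -0.12, "claw": 100},
    {"ax": 0, "ay": 0, "az": 0, "x": 0, "y": -0.0018, "z": -0.145, "claw": 100},
    {"ax": 0, "ay": 0, "az": 0, "x": 0, "y": -0.0018, "z": -0.145, "claw": 100},
    {"ax": 0, "ay": 0, "az": 0, "x": 0, "y": -0.0018, "z": -0.145, "claw": 80},
    {"ax": 0, "ay": 0, "az": 0, "x": 0, "y": -0.0018, "z": -0.145, "claw": 70},
  ],
)

```text
time_s: 3.85
tool_pos: [0.6547, -0.2176, 0.0583]
tool_rot: [179.8, -0.0, 72.3]
force: [0.6, -0.1, 0.7]
grip_width: 0.0779
```

Request:
step_arm(
  squeeze=20,
  series=[
    {"ax": 0, "ay": 0, "az": 0, "x": -0.001, "y": 0.002, "z": -0.001, "claw": 60},
    {"ax": 0, "ay": 0, "az": 0, "x": -0.001, "y": 0.002, "z": -0.001, "claw": 50},
    {"ax": 0, "ay": 0, "az": 0, "x": -0.001, "y": 0.002, "z": -0.001, "claw": 40},
    {"ax": 0, "ay": 0, "az": 0, "x": -0.001, "y": 0.002, "z": -0.001, "claw": 30},
    {"ax": 0, "ay": 0, "az": 0, "x": -0.001, "y": 0.002, "z": -0.001, "claw": 30},
    {"ax": 0, "ay": 0, "az": 0, "x": -0.001, "y": 0.002, "z": -0.001, "claw": 30},
    {"ax": 0, "ay": 0, "az": 0, "x": -0.001, "y": 0.002, "z": -0.001, "claw": 30},
    {"ax": 0, "ay": 0, "az": 0, "x": -0.001, "y": 0.002, "z": -0.001, "claw": 30},
  ],
)

```text
time_s: 4.65
tool_pos: [0.6523, -0.2158, 0.0547]
tool_rot: [180.0, 0.0, 72.2]
force: [-0.2, -0.8, 2.2]
grip_width: 0.0401
```

Request:
step_arm(
  series=[
    {"ax": 0, "ay": 0, "az": 0, "x": 0, "y": 0, "z": 0.03, "claw": 30},
    {"ax": 0, "ay": 0, "az": 0, "x": 0, "y": 0, "z": 0.07, "claw": 30},
    {"ax": 0, "ay": 0, "az": 0, "x": 0, "y": 0, "z": 0.11, "claw": 30},
    {"ax": 0, "ay": 0, "az": 3, "x": -0.01, "y": 0.03, "z": 0.13, "claw": 30},
    {"ax": 0, "ay": 0, "az": 6, "x": -0.02, "y": 0.07, "z": 0.13, "claw": 30},
    {"ax": 0, "ay": 0, "az": 10, "x": -0.03, "y": 0.11, "z": 0.13, "claw": 30},
    {"ax": 0, "ay": 0, "az": 13, "x": -0.042, "y": 0.15, "z": 0.13, "claw": 30},
    {"ax": 0, "ay": 0, "az": 17, "x": -0.054, "y": 0.19, "z": 0.13, "claw": 30},
    {"ax": 0, "ay": 0, "az": 20, "x": -0.065, "y": 0.23, "z": 0.13, "claw": 30},
    {"ax": 0, "ay": 0, "az": 24, "x": -0.074, "y": 0.26, "z": 0.13, "claw": 30},
    {"ax": 0, "ay": 0, "az": 24, "x": -0.079, "y": 0.275, "z": 0.13, "claw": 30},
    {"ax": 0, "ay": 0, "az": 24, "x": -0.079, "y": 0.275, "z": 0.13, "claw": 30},
  ],
)

```text
time_s: 5.85
tool_pos: [0.5722, 0.0628, 0.1842]
tool_rot: [-179.9, -0.1, 96.6]
force: [-0.5, -0.3, -0.4]
grip_width: 0.0402
```

Request:
step_arm(
  series=[
    {"ax": 0, "ay": 0, "az": 0, "x": 0, "y": 0, "z": 0, "claw": 30},
    {"ax": 0, "ay": 0, "az": 0, "x": 0, "y": 0, "z": 0, "claw": 30},
    {"ax": 0, "ay": 0, "az": 0, "x": 0, "y": 0, "z": 0, "claw": 30},
  ],
)

```text
time_s: 6.15
tool_pos: [0.5735, 0.0573, 0.1846]
tool_rot: [180.0, 0.0, 96.1]
force: [0.1, 0.1, -0.8]
grip_width: 0.0396
```

```bash
python3 - <<'E'
from h import *
print(status.get_obs()['tool_pos'],status.get_obs()['force'],status.get_obs()['grip_width'])
for n in ['wrist','scene','top']: im,c=snap(n,n[0]+'3')
s=cv2.imread('pics/s3.png');t=cv2.imread('pics/t3.png')
cv2.imwrite('pics/3c.png',np.hstack([cv2.resize(s[130:240,200:320],(480,440),interpolation=cv2.INTER_CUBIC)]))
E
```

```text
[0.57352432 0.05730694 0.18455479] [ 0.06437867  0.13433594 -0.82496525] 0.03960337501005709
```

View pics/3c.png

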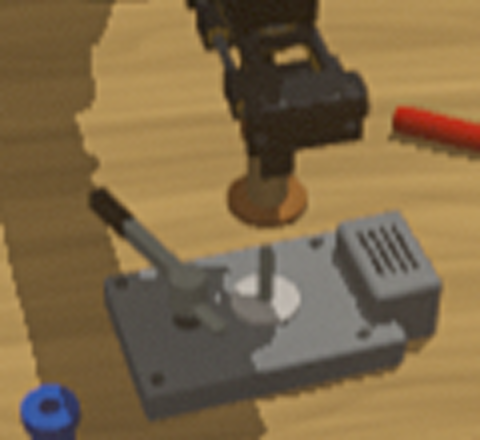

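View pics/w3.png

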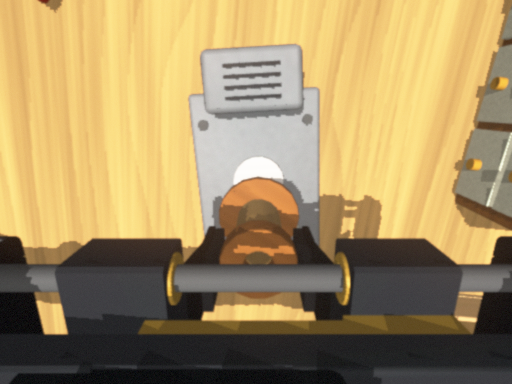

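```bash
python3 - <<'E'
from h import *
S=cam('scene')
def px(uv,x=.5735):
    K,Rm,e=S; d=Rm@np.linalg.inv(K)@np.array([uv[0],uv[1],1.]); return e+d*(x-e[0])/d[0]
f=lambda u,v:(200+u/4,130+v/4)
for n,u,v in [('flange',267,197),('tip',266.5,251),('spbase',266.5,297),('seatc',264.5,299)]: print(n,px(f(u,v)))
im=cv2.imread('pics/w3.png')
cv2.imwrite('pics/w3c.png',cv2.resize(im[150:300,190:330],None,fx=4,fy=4,interpolation=cv2.INTER_CUBIC))
s=cv2.imread('pics/s3.png');cv2.imwrite('pics/s3c.png',cv2.resize(s[160:220,240:290],None,fx=10,fy=10,interpolation=cv2.INTER_CUBIC))
E
```

```text
flange [0.5735     0.05989145 0.13446737]
tip [0.5735     0.06070251 0.0824762 ]
spbase [0.5735     0.06175724 0.03558362]
seatc [0.5735     0.06028213 0.03368743]
```

View pics/w3c.png

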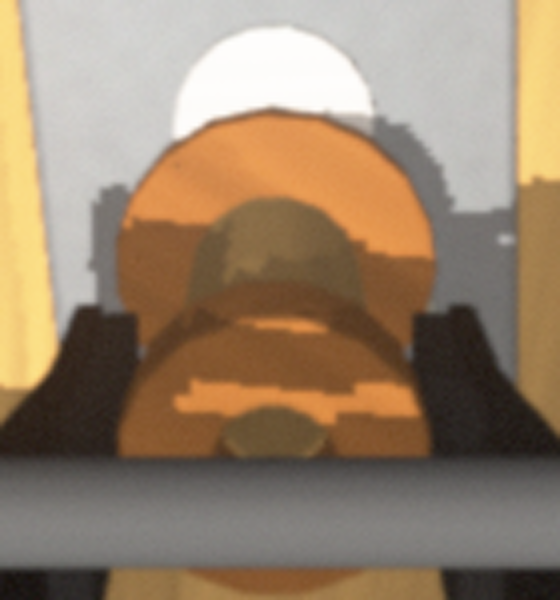

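View pics/s3c.png

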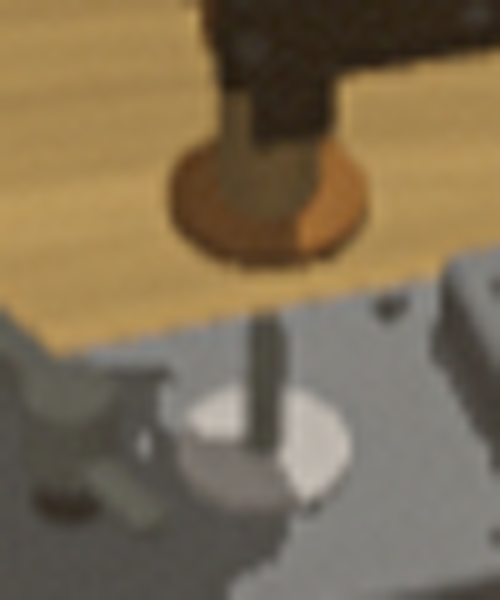

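Request:
step_arm(
  series=[
    {"ax": 0, "ay": 0, "az": 0, "x": -0.0005, "y": 0.001, "z": -0.015, "claw": 30},
    {"ax": 0, "ay": 0, "az": 0, "x": -0.0005, "y": 0.001, "z": -0.03, "claw": 30},
    {"ax": 0, "ay": 0, "az": 0, "x": -0.0005, "y": 0.001, "z": -0.036, "claw": 30},
    {"ax": 0, "ay": 0, "az": 0, "x": -0.0005, "y": 0.001, "z": -0.042, "claw": 30},
    {"ax": 0, "ay": 0, "az": 0, "x": -0.0005, "y": 0.001, "z": -0.048, "claw": 30},
    {"ax": 0, "ay": 0, "az": 0, "x": -0.0005, "y": 0.001, "z": -0.054, "claw": 30},
    {"ax": 0, "ay": 0, "az": 0, "x": -0.0005, "y": 0.001, "z": -0.054, "claw": 30},
  ],
)

```text
time_s: 7.0
tool_pos: [0.5724, 0.0601, 0.1298]
tool_rot: [-180.0, 0.0, 96.3]
force: [0.9, -0.5, -1.3]
grip_width: 0.0401
```

Request:
step_arm(
  series=[
    {"ax": 0, "ay": 0, "az": 0, "x": 0, "y": 0, "z": -0.008, "claw": 30},
    {"ax": 0, "ay": 0, "az": 0, "x": 0, "y": 0, "z": -0.016, "claw": 30},
    {"ax": 0, "ay": 0, "az": 0, "x": 0, "y": 0, "z": -0.024, "claw": 30},
    {"ax": 0, "ay": 0, "az": 0, "x": 0, "y": 0, "z": -0.03, "claw": 30},
    {"ax": 0, "ay": 0, "az": 0, "x": 0, "y": 0, "z": -0.03, "claw": 30},
    {"ax": 0, "ay": 0, "az": 0, "x": 0, "y": 0, "z": -0.03, "claw": 30},
  ],
)

```text
time_s: 7.6
tool_pos: [0.5726, 0.0601, 0.1004]
tool_rot: [-180.0, 0.0, 96.2]
force: [0.3, -0.1, -1.4]
grip_width: 0.0398
```

Underside is at about 46 mm with no side force. I'll go the last 10 mm slowly.

Request:
step_arm(
  series=[
    {"ax": 0, "ay": 0, "az": 0, "x": 0, "y": 0, "z": -0.004, "claw": 30},
    {"ax": 0, "ay": 0, "az": 0, "x": 0, "y": 0, "z": -0.007, "claw": 30},
    {"ax": 0, "ay": 0, "az": 0, "x": 0, "y": 0, "z": -0.009, "claw": 30},
    {"ax": 0, "ay": 0, "az": 0, "x": 0, "y": 0, "z": -0.0105, "claw": 30},
    {"ax": 0, "ay": 0, "az": 0, "x": 0, "y": 0, "z": -0.0105, "claw": 30},
    {"ax": 0, "ay": 0, "az": 0, "x": 0, "y": 0, "z": -0.0105, "claw": 30},
  ],
)

```text
time_s: 8.2
tool_pos: [0.5728, 0.06, 0.0906]
tool_rot: [180.0, 0.0, 96.2]
force: [-1.2, -1.2, 4.6]
grip_width: 0.0402
```

Request:
step_arm(
  series=[
    {"ax": 0, "ay": 0, "az": 0, "x": 0, "y": 0, "z": -0.001, "claw": 30},
    {"ax": 0, "ay": 0, "az": 0, "x": 0, "y": 0, "z": -0.0015, "claw": 30},
    {"ax": 0, "ay": 0, "az": 0, "x": 0, "y": 0, "z": -0.0015, "claw": 30},
  ],
)

```text
time_s: 8.5
tool_pos: [0.5729, 0.0599, 0.0905]
tool_rot: [180.0, -0.0, 96.2]
force: [-5.2, -2.3, 14.3]
grip_width: 0.04
```

Firm contact at the expected height (0.0905 − 0.0547 ≈ 0.036), so it is on the seat. Now release it, rise and look.

Request:
step_arm(
  series=[
    {"ax": 0, "ay": 0, "az": 0, "x": 0, "y": 0, "z": 0.001, "claw": 30},
    {"ax": 0, "ay": 0, "az": 0, "x": 0, "y": 0, "z": 0.001, "claw": 55},
    {"ax": 0, "ay": 0, "az": 0, "x": 0, "y": 0, "z": 0.001, "claw": 80},
    {"ax": 0, "ay": 0, "az": 0, "x": 0, "y": 0, "z": 0.001, "claw": 100},
    {"ax": 0, "ay": 0, "az": 0, "x": 0, "y": 0, "z": 0.001, "claw": 100},
    {"ax": 0, "ay": 0, "az": 0, "x": 0, "y": 0, "z": 0.03, "claw": 100},
    {"ax": 0, "ay": 0, "az": 0, "x": 0, "y": 0, "z": 0.07, "claw": 100},
    {"ax": 0, "ay": 0, "az": 0, "x": -0.02, "y": -0.02, "z": 0.11, "claw": 100},
    {"ax": 0, "ay": 0, "az": 0, "x": -0.05, "y": -0.05, "z": 0.12, "claw": 50},
    {"ax": 0, "ay": 0, "az": 0, "x": -0.08, "y": -0.06, "z": 0.12, "claw": 0},
    {"ax": 0, "ay": 0, "az": 0, "x": -0.08, "y": -0.06, "z": 0.12, "claw": 0},
    {"ax": 0, "ay": 0, "az": 0, "x": -0.08, "y": -0.06, "z": 0.12, "claw": 0},
  ],
)

```text
time_s: 9.7
tool_pos: [0.4926, 0.0007, 0.2088]
tool_rot: [179.9, -0.1, 96.3]
force: [0.5, 0.1, 0.3]
grip_width: 0.063
```

```bash
python3 - <<'E'
from h import *
o=status.get_obs();print(o['tool_pos'],o['tool_rot'],o['grip_width'],o['qpos'])
im,c=snap('wrist','w4');np.save('w4.npy',np.hstack([c[0],c[1],c[2][:,None]]))
s,_=snap('scene','s4'); cv2.imwrite('pics/s4c.png',cv2.resize(s[130:240,200:320],(480,440),interpolation=cv2.INTER_CUBIC))
E
```

```text
[0.4926452  0.00073788 0.20877696] [ 1.79925572e+02 -9.44016820e-02  9.62562968e+01] 0.06295124948682702 [-40.09348232  -1.42816574  36.80420029 107.8554804    0.79110033
  73.22016604   2.7309928 ]
```

View pics/s4c.png

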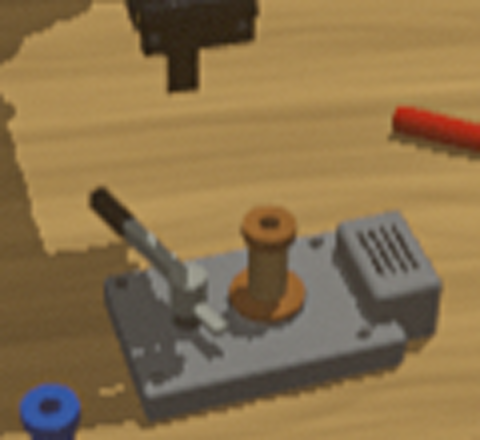

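View pics/w4.png

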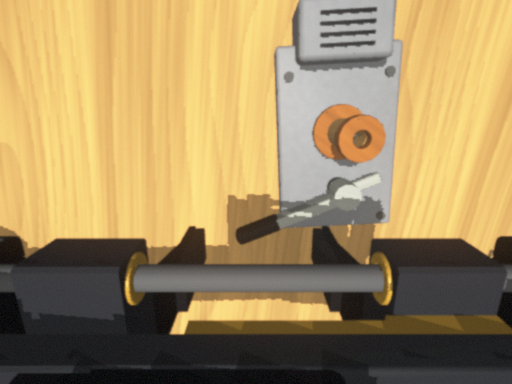

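```bash
python3 - <<'E'
from h import *
a=np.load('w4.npy');c=(a[:,:3],a[:,3:6],a[:,6]); im=cv2.imread('pics/w4.png')
cv2.imwrite('pics/w4c.png',cv2.resize(im[90:250,225:395],None,fx=4,fy=4,interpolation=cv2.INTER_CUBIC))
E
```

```text
(no output)
```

View pics/w4c.png

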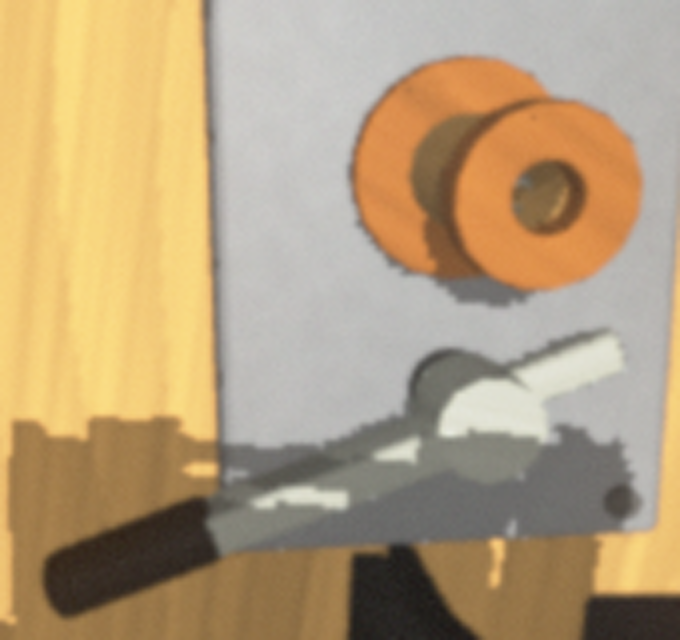

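Request:
step_arm(
  series=[
    {"ax": 0, "ay": 0, "az": -8, "x": -0.005, "y": -0.005, "z": 0, "claw": 0},
    {"ax": 0, "ay": 0, "az": -16, "x": -0.01, "y": -0.01, "z": 0, "claw": 0},
    {"ax": 0, "ay": 0, "az": -24, "x": -0.0127, "y": -0.0167, "z": 0, "claw": 0},
    {"ax": 0, "ay": 0, "az": -32, "x": -0.0127, "y": -0.0167, "z": 0, "claw": 0},
    {"ax": 0, "ay": 0, "az": -40, "x": -0.0127, "y": -0.0167, "z": 0, "claw": 0},
    {"ax": 0, "ay": 0, "az": -48, "x": -0.0127, "y": -0.0167, "z": 0, "claw": 0},
    {"ax": 0, "ay": 0, "az": -56, "x": -0.0127, "y": -0.0167, "z": 0, "claw": 0},
    {"ax": 0, "ay": 0, "az": -64, "x": -0.0127, "y": -0.0167, "z": 0, "claw": 0},
    {"ax": 0, "ay": 0, "az": -66, "x": -0.0127, "y": -0.0167, "z": 0, "claw": 0},
    {"ax": 0, "ay": 0, "az": -66, "x": -0.0127, "y": -0.0167, "z": 0, "claw": 0},
  ],
)

```text
time_s: 10.8
tool_pos: [0.4807, -0.0159, 0.2081]
tool_rot: [179.9, 0.1, 30.3]
force: [-0.2, -1.0, -0.1]
grip_width: 0.0005
```

```bash
python3 - <<'E'
from h import *
a=np.load('w4.npy');c=(a[:,:3],a[:,3:6],a[:,6])
f=lambda u,v,z:plane(c,(225+u/4,90+v/4),z)[:2]
for z in (.067,.077):
  t,i=f(57,585,z),f(211,526,z); print(z,t,i,np.linalg.norm(t-i),np.degrees(np.arctan2(*(i-t)[::-1])))
print('hub',f(492,428,.08),'bobtop',f(548,195,.111),'bobfl(6deg)',f(352,175,.044),f(0,0,.044))
K=c[0]; 
top=(f(455,195,.111)+f(641,195,.111))/2; print('top c',top)
E
```

```text
0.067 [ 0.47850245 -0.05793406] [ 0.51736914 -0.03664687] 0.04431437663747931 28.709403120225357
0.077 [ 0.4786849 -0.053376 ] [ 0.51624193 -0.03280611] 0.04282115666540109 28.70940312022531
hub [0.58145697 0.00154438] bobtop [0.57261787 0.06089405] bobfl(6deg) [0.54409925 0.05602138] [0.44921089 0.0891357 ]
top c [0.57261901 0.06089418]
```

Request:
step_arm(
  series=[
    {"ax": 0, "ay": 0, "az": 0, "x": 0, "y": 0, "z": -0.03, "claw": 0},
    {"ax": 0, "ay": 0, "az": 0, "x": 0, "y": 0, "z": -0.06, "claw": 0},
    {"ax": 0, "ay": 0, "az": 0, "x": 0, "y": 0, "z": -0.09, "claw": 0},
    {"ax": 0, "ay": 0, "az": 0, "x": 0, "y": 0, "z": -0.115, "claw": 0},
    {"ax": 0, "ay": 0, "az": 0, "x": 0, "y": 0, "z": -0.13, "claw": 0},
    {"ax": 0, "ay": 0, "az": 0, "x": 0, "y": 0, "z": -0.14, "claw": 0},
    {"ax": 0, "ay": 0, "az": 0, "x": 0, "y": 0, "z": -0.149, "claw": 0},
    {"ax": 0, "ay": 0, "az": 0, "x": 0, "y": 0, "z": -0.149, "claw": 0},
    {"ax": 0, "ay": 0, "az": 0, "x": 0, "y": 0, "z": -0.149, "claw": 0},
  ],
)

```text
time_s: 11.7
tool_pos: [0.4806, -0.0164, 0.06]
tool_rot: [180.0, -0.0, 30.3]
force: [-0.7, 1.4, -0.1]
grip_width: 0.0007
```

```bash
cat > arc.py <<'E'
import sys;from h import *
# positions of finger centre for lever angle th (deg), offset d from lever centreline
P=np.array([.5824,.0008])
def pos(th,d=.023,r=.097):
    a=np.radians(189.3+th);u=np.array([np.cos(a),np.sin(a)]);n=np.array([-u[1],u[0]]);return P+r*u-d*n
if __name__=="__main__":
    o=status.get_obs();p=o['tool_pos'];yaw=o['tool_rot'][2];print(o['tool_pos'],o['tool_rot'],o['force'])
    for th in map(float,sys.argv[1:]):
        q=pos(th)-p[:2];print(th,np.round(q,4),'az',round(9.3+th-yaw,1))
E
python3 arc.py 20 25 30 35 40 45 50; python3 - <<'E'
from h import *
s,_=snap('scene','s5'); cv2.imwrite('pics/s5c.png',cv2.resize(s[130:240,200:320],(480,440),interpolation=cv2.INTER_CUBIC))
E
```

```text
[ 0.48055095 -0.01642967  0.06001123] [ 1.79969581e+02 -3.15953230e-02  3.02648944e+01] [-0.66224803  1.43843615 -0.10298106]
20.0 [ 0.006  -0.0102] az -1.0
25.0 [ 0.0088 -0.0184] az 4.0
30.0 [ 0.0122 -0.0264] az 9.0
35.0 [ 0.0164 -0.0341] az 14.0
40.0 [ 0.0212 -0.0413] az 19.0
45.0 [ 0.0266 -0.0481] az 24.0
50.0 [ 0.0325 -0.0544] az 29.0
```

View pics/s5c.png

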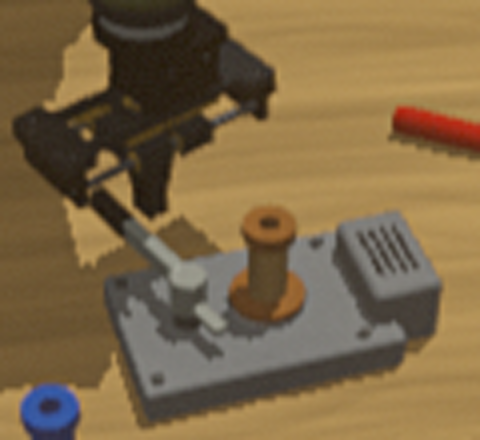

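Request:
step_arm(
  series=[
    {"ax": 0, "ay": 0, "az": 0, "x": 0.002, "y": -0.0035, "z": -0.002, "claw": 0},
    {"ax": 0, "ay": 0, "az": 0, "x": 0.004, "y": -0.007, "z": -0.002, "claw": 0},
    {"ax": 0, "ay": 0, "az": 0, "x": 0.006, "y": -0.01, "z": -0.002, "claw": 0},
    {"ax": 0, "ay": 0, "az": 1.5, "x": 0.007, "y": -0.013, "z": -0.002, "claw": 0},
    {"ax": 0, "ay": 0, "az": 3, "x": 0.008, "y": -0.016, "z": -0.002, "claw": 0},
    {"ax": 0, "ay": 0, "az": 4, "x": 0.009, "y": -0.0185, "z": -0.002, "claw": 0},
  ],
)

```text
time_s: 12.35
tool_pos: [0.4888, -0.0338, 0.0577]
tool_rot: [-179.9, -0.0, 34.3]
force: [-1.3, 4.4, 1.6]
grip_width: 0.0001
```

```bash
python3 arc.py 25 28 31 34 37 40 43 46 49 52 55 58 61
```

```text
[ 0.48879931 -0.03381365  0.05768802] [-1.79881542e+02 -1.92024637e-02  3.43227668e+01] [-1.26491127  4.35143735  1.63560752]
25.0 [ 0.0005 -0.001 ] az -0.0
28.0 [ 0.0025 -0.0059] az 3.0
31.0 [ 0.0047 -0.0106] az 6.0
34.0 [ 0.0072 -0.0152] az 9.0
37.0 [ 0.01   -0.0196] az 12.0
40.0 [ 0.0129 -0.0239] az 15.0
43.0 [ 0.0161 -0.0281] az 18.0
46.0 [ 0.0195 -0.032 ] az 21.0
49.0 [ 0.0231 -0.0358] az 24.0
52.0 [ 0.0268 -0.0394] az 27.0
55.0 [ 0.0308 -0.0428] az 30.0
58.0 [ 0.0349 -0.046 ] az 33.0
61.0 [ 0.0392 -0.049 ] az 36.0
```

Request:
step_arm(
  series=[
    {"ax": 0, "ay": 0, "az": 3, "x": 0.0025, "y": -0.006, "z": 0, "claw": 0},
    {"ax": 0, "ay": 0, "az": 6, "x": 0.0045, "y": -0.0105, "z": 0, "claw": 0},
    {"ax": 0, "ay": 0, "az": 9, "x": 0.007, "y": -0.015, "z": 0, "claw": 0},
    {"ax": 0, "ay": 0, "az": 12, "x": 0.01, "y": -0.0195, "z": 0, "claw": 0},
    {"ax": 0, "ay": 0, "az": 15, "x": 0.013, "y": -0.024, "z": 0, "claw": 0},
    {"ax": 0, "ay": 0, "az": 18, "x": 0.016, "y": -0.028, "z": 0, "claw": 0},
    {"ax": 0, "ay": 0, "az": 21, "x": 0.0195, "y": -0.032, "z": 0, "claw": 0},
    {"ax": 0, "ay": 0, "az": 24, "x": 0.023, "y": -0.036, "z": 0, "claw": 0},
    {"ax": 0, "ay": 0, "az": 27, "x": 0.027, "y": -0.0395, "z": 0, "claw": 0},
    {"ax": 0, "ay": 0, "az": 30, "x": 0.031, "y": -0.043, "z": 0, "claw": 0},
    {"ax": 0, "ay": 0, "az": 33, "x": 0.035, "y": -0.046, "z": 0, "claw": 0},
  ],
)

```text
time_s: 13.45
tool_pos: [0.5234, -0.08, 0.0576]
tool_rot: [-179.9, -0.0, 67.4]
force: [-2.7, 3.6, 3.4]
grip_width: 0.0008
```

```bash
python3 arc.py 58 61 64 67 70 73 76 78 80 82 84 86 88 90; python3 - <<'E'
from h import *
s,_=snap('scene','s6'); cv2.imwrite('pics/s6c.png',cv2.resize(s[130:240,200:320],(480,440),interpolation=cv2.INTER_CUBIC))
E
```

```text
[ 0.52341661 -0.08004938  0.05759976] [-1.79857743e+02 -4.32125983e-02  6.74109582e+01] [-2.70328124  3.59252824  3.430256  ]
58.0 [0.0003 0.0002] az -0.1
61.0 [ 0.0046 -0.0027] az 2.9
64.0 [ 0.0091 -0.0055] az 5.9
67.0 [ 0.0137 -0.0079] az 8.9
70.0 [ 0.0184 -0.0102] az 11.9
73.0 [ 0.0232 -0.0122] az 14.9
76.0 [ 0.0281 -0.0139] az 17.9
78.0 [ 0.0314 -0.015 ] az 19.9
80.0 [ 0.0348 -0.0159] az 21.9
82.0 [ 0.0382 -0.0166] az 23.9
84.0 [ 0.0416 -0.0173] az 25.9
86.0 [ 0.045  -0.0179] az 27.9
88.0 [ 0.0485 -0.0183] az 29.9
90.0 [ 0.052  -0.0186] az 31.9
```

View pics/s6c.png

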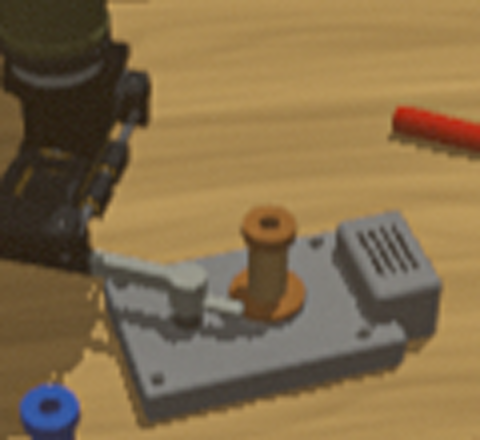

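Request:
step_arm(
  series=[
    {"ax": 0, "ay": 0, "az": 2, "x": 0.003, "y": -0.002, "z": 0, "claw": 0},
    {"ax": 0, "ay": 0, "az": 5, "x": 0.0075, "y": -0.0047, "z": 0, "claw": 0},
    {"ax": 0, "ay": 0, "az": 8, "x": 0.012, "y": -0.0072, "z": 0, "claw": 0},
    {"ax": 0, "ay": 0, "az": 11, "x": 0.017, "y": -0.0097, "z": 0, "claw": 0},
    {"ax": 0, "ay": 0, "az": 14, "x": 0.022, "y": -0.012, "z": 0, "claw": 0},
    {"ax": 0, "ay": 0, "az": 17, "x": 0.0265, "y": -0.0137, "z": 0, "claw": 0},
    {"ax": 0, "ay": 0, "az": 19, "x": 0.03, "y": -0.0147, "z": 0, "claw": 0},
    {"ax": 0, "ay": 0, "az": 21, "x": 0.033, "y": -0.0155, "z": 0, "claw": 0},
    {"ax": 0, "ay": 0, "az": 21, "x": 0.033, "y": -0.0155, "z": 0, "claw": 0},
  ],
)

```text
time_s: 14.4
tool_pos: [0.5563, -0.0963, 0.0574]
tool_rot: [-179.9, -0.0, 88.2]
force: [-3.1, 2.2, 1.8]
grip_width: 0.0004
```

```bash
python3 arc.py 79 82 84 86 88 90
```

```text
[ 0.55634673 -0.09626965  0.05743766] [-1.79897989e+02 -2.11539857e-02  8.82296512e+01] [-3.08887842  2.24240499  1.84390102]
79.0 [0.0002 0.0008] az 0.1
82.0 [ 0.0053 -0.0004] az 3.1
84.0 [ 0.0087 -0.0011] az 5.1
86.0 [ 0.0121 -0.0016] az 7.1
88.0 [ 0.0156 -0.0021] az 9.1
90.0 [ 0.019  -0.0024] az 11.1
```

Request:
step_arm(
  series=[
    {"ax": 0, "ay": 0, "az": 1.5, "x": 0.0025, "y": -0.0005, "z": 0, "claw": 0},
    {"ax": 0, "ay": 0, "az": 3, "x": 0.005, "y": -0.001, "z": 0, "claw": 0},
    {"ax": 0, "ay": 0, "az": 4.5, "x": 0.0075, "y": -0.0015, "z": 0, "claw": 0},
    {"ax": 0, "ay": 0, "az": 6, "x": 0.01, "y": -0.002, "z": 0, "claw": 0},
    {"ax": 0, "ay": 0, "az": 7, "x": 0.012, "y": -0.0022, "z": 0, "claw": 0},
    {"ax": 0, "ay": 0, "az": 8, "x": 0.0135, "y": -0.0024, "z": 0, "claw": 0},
    {"ax": 0, "ay": 0, "az": 8, "x": 0.0135, "y": -0.0024, "z": 0, "claw": 0},
  ],
)

```text
time_s: 15.1
tool_pos: [0.5683, -0.099, 0.0573]
tool_rot: [-179.7, -0.1, 96.2]
force: [-7.8, 2.2, 6.8]
grip_width: 0.0007
```

Request:
step_arm(
  series=[
    {"ax": 0, "ay": 0, "az": 0, "x": 0, "y": 0, "z": 0, "claw": 0},
    {"ax": 0, "ay": 0, "az": 0, "x": 0, "y": 0, "z": 0.001, "claw": 0},
    {"ax": 0, "ay": 0, "az": 0, "x": 0, "y": 0, "z": 0.001, "claw": 0},
  ],
)

```text
time_s: 15.4
tool_pos: [0.5682, -0.099, 0.0576]
tool_rot: [-179.7, -0.0, 96.2]
force: [-4.4, 0.8, 0.2]
grip_width: 0.0006
```

```bash
python3 arc.py 87 88 89 90; python3 - <<'E'
from h import *
print(status.get_obs()['wrist_torque'])
s,_=snap('scene','s7'); cv2.imwrite('pics/s7c.png',cv2.resize(s[130:240,190:310],(480,440),interpolation=cv2.INTER_CUBIC))
t,_=snap('top','t7'); cv2.imwrite('pics/t7c.png',cv2.resize(t[150:230,200:300],None,fx=5,fy=5,interpolation=cv2.INTER_CUBIC))
E
```

```text
[ 0.56820854 -0.09902688  0.05760481] [-1.79747337e+02 -3.40458599e-02  9.61833190e+01] [-4.37016408  0.80700824  0.19064456]
87.0 [0.002  0.0009] az 0.1
88.0 [0.0037 0.0007] az 1.1
89.0 [0.0054 0.0005] az 2.1
90.0 [0.0072 0.0004] az 3.1
[ 0.29294165  1.10258441 -0.00178477]
```

View pics/s7c.png

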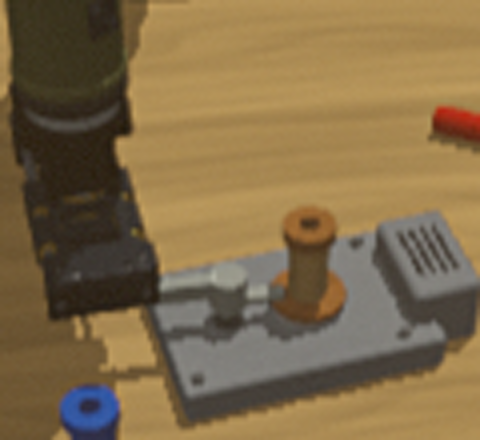

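View pics/t7c.png

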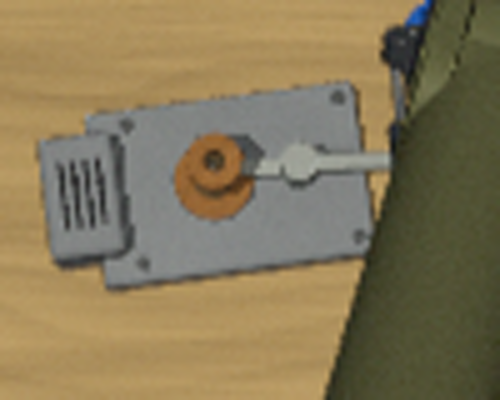

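Request:
step_arm(
  series=[
    {"ax": 0, "ay": 0, "az": 0.6, "x": 0.001, "y": 0, "z": 0, "claw": 0},
    {"ax": 0, "ay": 0, "az": 1.2, "x": 0.002, "y": -0.0002, "z": 0, "claw": 0},
    {"ax": 0, "ay": 0, "az": 1.8, "x": 0.003, "y": -0.0003, "z": 0, "claw": 0},
    {"ax": 0, "ay": 0, "az": 1.8, "x": 0.003, "y": -0.0003, "z": 0, "claw": 0},
  ],
)

```text
time_s: 15.9
tool_pos: [0.5705, -0.0994, 0.0575]
tool_rot: [-179.7, -0.1, 98.0]
force: [-7.0, 1.5, 3.0]
grip_width: 0.0006
```

Request:
step_arm(
  series=[
    {"ax": 0, "ay": 0, "az": 0.5, "x": 0.001, "y": 0, "z": 0, "claw": 0},
    {"ax": 0, "ay": 0, "az": 1, "x": 0.002, "y": 0, "z": 0, "claw": 0},
    {"ax": 0, "ay": 0, "az": 1, "x": 0.002, "y": 0, "z": 0, "claw": 0},
  ],
)

```text
time_s: 16.2
tool_pos: [0.5728, -0.0997, 0.0576]
tool_rot: [-179.7, -0.0, 99.0]
force: [-7.1, 1.1, 2.1]
grip_width: 0.0004
```

Request:
step_arm(
  series=[
    {"ax": 0, "ay": 0, "az": 0.3, "x": 0.0008, "y": 0, "z": 0, "claw": 0},
    {"ax": 0, "ay": 0, "az": 0.3, "x": 0.0015, "y": 0, "z": 0, "claw": 0},
    {"ax": 0, "ay": 0, "az": 0.3, "x": 0.0015, "y": 0, "z": 0, "claw": 0},
  ],
)

```text
time_s: 16.5
tool_pos: [0.5745, -0.0996, 0.0576]
tool_rot: [-179.7, -0.0, 99.3]
force: [-6.0, 0.8, 1.2]
grip_width: 0.0004
```

Request:
step_arm(
  series=[
    {"ax": 0, "ay": 0, "az": 0, "x": 0.0008, "y": 0, "z": 0, "claw": 0},
    {"ax": 0, "ay": 0, "az": 0, "x": 0.0015, "y": 0, "z": 0, "claw": 0},
    {"ax": 0, "ay": 0, "az": 0, "x": 0.0015, "y": 0, "z": 0, "claw": 0},
  ],
)

```text
time_s: 16.8
tool_pos: [0.5761, -0.0996, 0.0576]
tool_rot: [-179.7, -0.0, 99.3]
force: [-5.9, 1.5, 1.2]
grip_width: 0.0003
```

Request:
step_arm(
  series=[
    {"ax": 0, "ay": 0, "az": 0, "x": 0.0008, "y": 0, "z": 0, "claw": 0},
    {"ax": 0, "ay": 0, "az": 0, "x": 0.0015, "y": 0, "z": 0, "claw": 0},
    {"ax": 0, "ay": 0, "az": 0, "x": 0.0015, "y": 0, "z": 0, "claw": 0},
  ],
)

```text
time_s: 17.1
tool_pos: [0.5778, -0.0995, 0.0576]
tool_rot: [-179.7, -0.0, 99.3]
force: [-5.9, 1.6, 1.1]
grip_width: 0.0004
```

```bash
python3 arc.py 88 90; python3 - <<'E'
from h import *
t,_=snap('top','t8'); cv2.imwrite('pics/t8c.png',cv2.resize(t[150:230,200:300],None,fx=6,fy=6,interpolation=cv2.INTER_CUBIC))
w,c=snap('wrist','w8')
E
```

```text
[ 0.57780329 -0.09947826  0.05758694] [-1.79749058e+02 -3.32401786e-02  9.92840260e+01] [-5.92309588  1.55362819  1.09401623]
88.0 [-0.0059  0.0011] az -2.0
90.0 [-0.0024  0.0008] az 0.0
```

View pics/t8c.png

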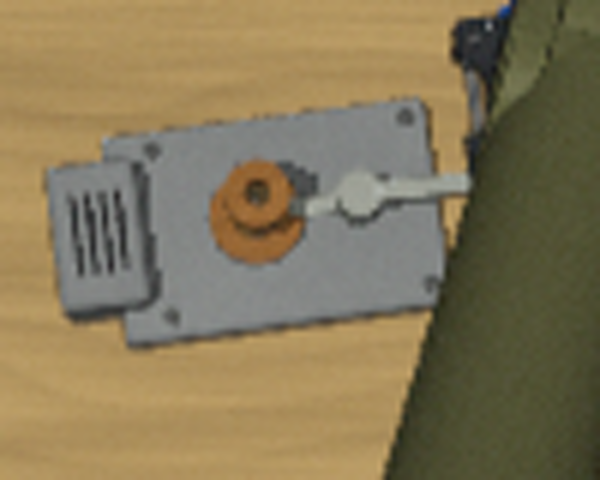

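View pics/w8.png

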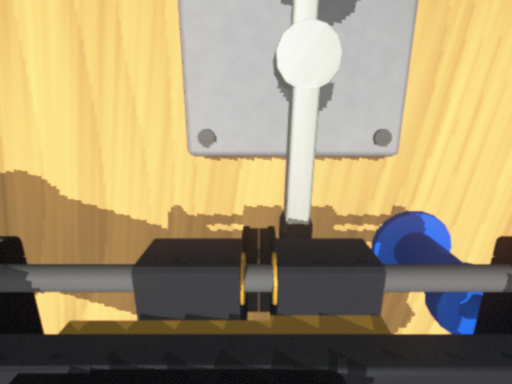

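```bash
python3 - <<'E'
from h import *
c=cam('wrist')
f=lambda u,v,z:plane(c,(u,v),z)[:2]
h=f(309,53,.08);a=f(304,115,.073);b=f(298,208,.073)
print(h,a,b,[np.degrees(np.arctan2(*(p-q)[::-1]))-90 for p,q in [(h,b),(a,b)]])
s1=f(207,137,.03);s2=f(383,137,.03);print(np.degrees(np.arctan2(*(s2-s1)[::-1])),(s1+s2)/2)
E
```

```text
[5.82103436e-01 2.01992931e-04] [ 0.58605986 -0.02384693] [ 0.59214671 -0.06748649] [np.float64(8.439685354171644), np.float64(7.940401902362524)]
9.327555053318461 [ 0.58949977 -0.03743024]
```

Request:
step_arm(
  series=[
    {"ax": 0, "ay": 0, "az": 0, "x": 0.0005, "y": 0, "z": 0, "claw": 0},
    {"ax": 0, "ay": 0, "az": 0, "x": 0.001, "y": 0, "z": 0, "claw": 0},
    {"ax": 0, "ay": 0, "az": 0, "x": 0.001, "y": 0, "z": 0, "claw": 0},
  ],
)

```text
time_s: 17.5
tool_pos: [0.5789, -0.0994, 0.0576]
tool_rot: [-179.8, -0.0, 99.3]
force: [-4.3, 1.7, 0.8]
grip_width: 0.0005
```

Request:
step_arm(
  series=[
    {"ax": 0, "ay": 0, "az": 0, "x": 0.0005, "y": 0, "z": 0, "claw": 0},
    {"ax": 0, "ay": 0, "az": 0, "x": 0.0005, "y": 0, "z": 0, "claw": 0},
  ],
)

```text
time_s: 17.7
tool_pos: [0.5794, -0.0994, 0.0576]
tool_rot: [-179.8, -0.0, 99.3]
force: [-5.2, 1.9, 1.5]
grip_width: 0.0003
```

Request:
step_arm(
  series=[
    {"ax": 0, "ay": 0, "az": 0, "x": 0.0005, "y": 0, "z": 0, "claw": 0},
    {"ax": 0, "ay": 0, "az": 0, "x": 0.0005, "y": 0, "z": 0, "claw": 0},
  ],
)

```text
time_s: 17.9
tool_pos: [0.5798, -0.0994, 0.0576]
tool_rot: [-179.8, -0.0, 99.3]
force: [-4.8, 1.3, 0.5]
grip_width: 0.0005
```

Request:
step_arm(
  series=[
    {"ax": 0, "ay": 0, "az": 0, "x": 0.0005, "y": 0, "z": 0, "claw": 0},
    {"ax": 0, "ay": 0, "az": 0, "x": 0.0005, "y": 0, "z": 0, "claw": 0},
  ],
)

```text
time_s: 18.1
tool_pos: [0.5802, -0.0993, 0.0576]
tool_rot: [-179.7, -0.0, 99.3]
force: [-5.1, 1.9, 1.4]
grip_width: 0.0005
```

Request:
step_arm(
  series=[
    {"ax": 0, "ay": 0, "az": 0, "x": 0.0005, "y": 0, "z": 0, "claw": 0},
    {"ax": 0, "ay": 0, "az": 0, "x": 0.0005, "y": 0, "z": 0, "claw": 0},
  ],
)

```text
time_s: 18.3
tool_pos: [0.5802, -0.0992, 0.0575]
tool_rot: [-179.7, -0.1, 99.3]
force: [-7.3, 1.8, 1.8]
grip_width: 0.0002
```

Request:
step_arm(
  series=[
    {"ax": 0, "ay": 0, "az": 0, "x": 0.0005, "y": 0, "z": 0, "claw": 0},
    {"ax": 0, "ay": 0, "az": 0, "x": 0.0005, "y": 0, "z": 0, "claw": 0},
  ],
)

```text
time_s: 18.5
tool_pos: [0.5803, -0.0993, 0.0575]
tool_rot: [-179.6, -0.1, 99.3]
force: [-7.6, 1.9, 3.5]
grip_width: 0.0004
```

Request:
step_arm(
  series=[
    {"ax": 0, "ay": 0, "az": 0, "x": 0.0005, "y": 0, "z": 0, "claw": 0},
    {"ax": 0, "ay": 0, "az": 0, "x": 0.0005, "y": 0, "z": 0, "claw": 0},
  ],
)

```text
time_s: 18.7
tool_pos: [0.5803, -0.0993, 0.0575]
tool_rot: [-179.6, -0.1, 99.3]
force: [-9.5, 3.1, 4.1]
grip_width: 0.0007
```

Request:
step_arm(
  series=[
    {"ax": 0, "ay": 0, "az": 0, "x": 0.0005, "y": 0, "z": 0, "claw": 0},
    {"ax": 0, "ay": 0, "az": 0, "x": 0.0005, "y": 0, "z": 0, "claw": 0},
  ],
)

```text
time_s: 18.9
tool_pos: [0.5803, -0.0992, 0.0574]
tool_rot: [-179.5, -0.1, 99.3]
force: [-10.3, 1.5, 6.8]
grip_width: 0.0003
```

Request:
step_arm(
  series=[
    {"ax": 0, "ay": 0, "az": 0, "x": 0.0004, "y": 0, "z": 0, "claw": 0},
    {"ax": 0, "ay": 0, "az": 0, "x": 0.0004, "y": 0, "z": 0, "claw": 0},
  ],
)

```text
time_s: 19.1
tool_pos: [0.5803, -0.0993, 0.0575]
tool_rot: [-179.5, -0.1, 99.3]
force: [-11.9, 2.4, 6.0]
grip_width: 0.0005
```

Request:
step_arm(
  series=[
    {"ax": 0, "ay": 0, "az": 0, "x": 0.0004, "y": 0, "z": 0.0005, "claw": 0},
    {"ax": 0, "ay": 0, "az": 0, "x": 0.0008, "y": 0, "z": 0.0005, "claw": 0},
  ],
)

```text
time_s: 19.3
tool_pos: [0.5803, -0.0992, 0.0575]
tool_rot: [-179.4, -0.2, 99.3]
force: [-13.0, 1.6, 6.2]
grip_width: 0.0008
```

Request:
step_arm(
  series=[
    {"ax": 0, "ay": 0, "az": 0, "x": 0.0002, "y": 0, "z": 0, "claw": 0},
    {"ax": 0, "ay": 0, "az": 0, "x": 0.0002, "y": 0, "z": 0, "claw": 0},
  ],
)

```text
time_s: 19.5
tool_pos: [0.5803, -0.0992, 0.0575]
tool_rot: [-179.4, -0.2, 99.3]
force: [-12.8, 2.4, 5.9]
grip_width: 0.0005
```

Request:
step_arm(
  series=[
    {"ax": 0, "ay": 0, "az": 0, "x": 0.0006, "y": 0, "z": 0, "claw": 0},
    {"ax": 0, "ay": 0, "az": 0, "x": 0.0006, "y": 0, "z": 0, "claw": 0},
  ],
)

```text
time_s: 19.7
tool_pos: [0.5804, -0.0993, 0.0575]
tool_rot: [-179.3, -0.2, 99.3]
force: [-15.4, 2.6, 7.4]
grip_width: 0.0003
```

Now at 15 N. Hold it for over a second, reading along the way.

Request:
step_arm(
  series=[
    {"ax": 0, "ay": 0, "az": 0, "x": 0, "y": 0, "z": 0, "claw": 0},
    {"ax": 0, "ay": 0, "az": 0, "x": 0, "y": 0, "z": 0, "claw": 0},
    {"ax": 0, "ay": 0, "az": 0, "x": 0, "y": 0, "z": 0, "claw": 0},
    {"ax": 0, "ay": 0, "az": 0, "x": 0, "y": 0, "z": 0, "claw": 0},
  ],
)

```text
time_s: 20.1
tool_pos: [0.5804, -0.0993, 0.0575]
tool_rot: [-179.3, -0.2, 99.3]
force: [-15.3, 2.9, 7.9]
grip_width: 0.0003
```

Request:
step_arm(
  series=[
    {"ax": 0, "ay": 0, "az": 0, "x": 0, "y": 0, "z": 0, "claw": 0},
    {"ax": 0, "ay": 0, "az": 0, "x": 0, "y": 0, "z": 0, "claw": 0},
    {"ax": 0, "ay": 0, "az": 0, "x": 0, "y": 0, "z": 0, "claw": 0},
    {"ax": 0, "ay": 0, "az": 0, "x": 0, "y": 0, "z": 0, "claw": 0},
  ],
)

```text
time_s: 20.5
tool_pos: [0.5804, -0.0993, 0.0575]
tool_rot: [-179.3, -0.2, 99.3]
force: [-15.3, 3.0, 7.2]
grip_width: 0.0008
```

Request:
step_arm(
  series=[
    {"ax": 0, "ay": 0, "az": 0, "x": 0, "y": 0, "z": 0, "claw": 0},
    {"ax": 0, "ay": 0, "az": 0, "x": 0, "y": 0, "z": 0, "claw": 0},
    {"ax": 0, "ay": 0, "az": 0, "x": 0, "y": 0, "z": 0, "claw": 0},
    {"ax": 0, "ay": 0, "az": 0, "x": 0, "y": 0, "z": 0, "claw": 0},
  ],
)

```text
time_s: 20.9
tool_pos: [0.5804, -0.0993, 0.0575]
tool_rot: [-179.3, -0.2, 99.3]
force: [-15.3, 2.3, 7.8]
grip_width: 0.0004
```

Request:
step_arm(
  series=[
    {"ax": 0, "ay": 0, "az": 0, "x": -0.005, "y": -0.0008, "z": 0, "claw": 0},
    {"ax": 0, "ay": 0, "az": 0, "x": -0.015, "y": -0.0025, "z": 0, "claw": 0},
    {"ax": 0, "ay": 0, "az": 0, "x": -0.03, "y": -0.005, "z": 0, "claw": 0},
    {"ax": 0, "ay": 0, "az": 0, "x": -0.03, "y": -0.005, "z": 0.03, "claw": 0},
    {"ax": 0, "ay": 0, "az": 0, "x": -0.03, "y": -0.005, "z": 0.07, "claw": 0},
    {"ax": 0, "ay": 0, "az": 0, "x": -0.04, "y": -0.005, "z": 0.11, "claw": 0},
    {"ax": 0, "ay": 0, "az": 0, "x": -0.05, "y": -0.005, "z": 0.15, "claw": 0},
    {"ax": 0, "ay": 0, "az": 0, "x": -0.05, "y": -0.005, "z": 0.17, "claw": 0},
    {"ax": 0, "ay": 0, "az": 0, "x": -0.05, "y": -0.005, "z": 0.17, "claw": 0},
    {"ax": 0, "ay": 0, "az": 0, "x": -0.05, "y": -0.005, "z": 0.17, "claw": 0},
  ],
)

```text
time_s: 21.9
tool_pos: [0.5366, -0.1046, 0.2291]
tool_rot: [179.9, 0.0, 99.3]
force: [-0.0, -0.6, -0.4]
grip_width: 0.0003
```

```bash
python3 - <<'E'
from h import *
im,c=snap('wrist','w9');np.save('w9.npy',np.hstack([c[0],c[1],c[2][:,None]]))
s,_=snap('scene','s9'); t,_=snap('top','t9')
E
```

```text
(no output)
```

View pics/w9.png

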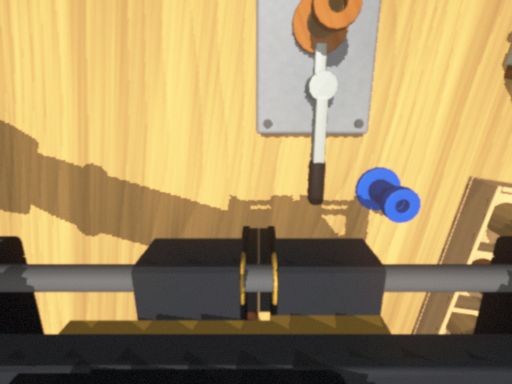

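View pics/s9.png

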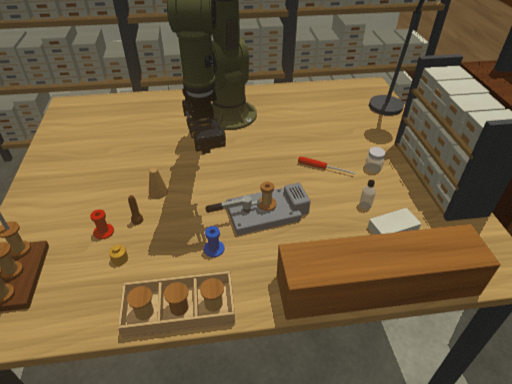

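```bash
python3 - <<'E'
from h import *
a=np.load('w9.npy');c=(a[:,:3],a[:,3:6],a[:,6])
f=lambda u,v,z:plane(c,(u,v),z)[:2]
h=f(323,85,.08);g=f(316.3,195,.073)
s1=f(268,124,.03);s2=f(359,124,.03)
print(h,g,np.degrees(np.arctan2(*(h-g)[::-1]))-90,np.degrees(np.arctan2(*(s2-s1)[::-1])))
S=cam('scene');print('top proj if home',proj(S,(.573,.06,.111)), 'handle at stop',)
for n in 'st':
  full={'s':'scene','t':'top'}[n]
  d=cv2.absdiff(cv2.imread(f'pics/{full}0.png'),cv2.imread(f'pics/{n}9.png')).max(2)
  cv2.imwrite(f'pics/d{n}.png',d)
im=cv2.imread('pics/s9.png');cv2.imwrite('pics/s9c.png',cv2.resize(im[170:240,190:320],None,fx=6,fy=6,interpolation=cv2.INTER_CUBIC))
E
```

```text
[5.81694859e-01 1.56340575e-04] [ 0.60073227 -0.10949773] 9.849137445271595 9.324004889543392
top proj if home [266.57642629 185.3373427 ] handle at stop
```

View pics/s9c.png

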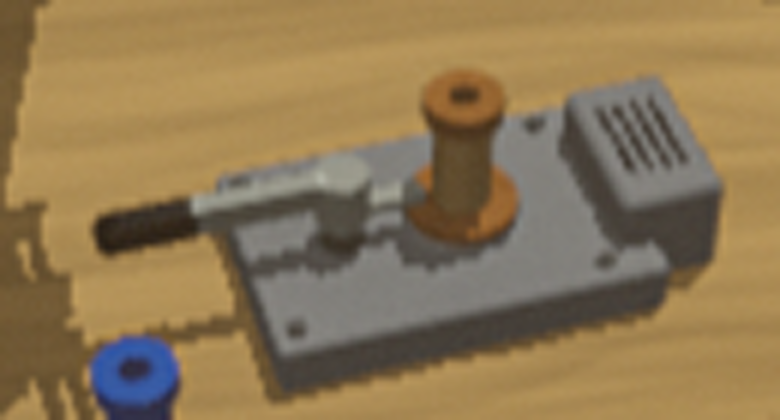

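View pics/ds.png

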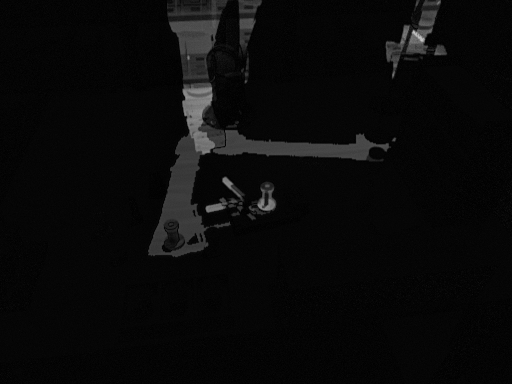

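```bash
python3 -c "
from cell import workorder,status
print(status.get_obs()['force']);print(workorder.sign_off())"
```

```text
[-0.43010198  0.32710904  0.24226202]
the job is handed in; nothing more can be done
None
```

The winder is loaded and latched, and I handed the job in at about 22 s. No verdict came back.

- **Bobbin:** I took the plain wooden bobbin from the open table and lowered it over the spindle, wide flange down. It met the seat firmly at the expected height, with 14 N upward force and no drop under further push. Its top appears in the scene camera within about 1 px of where a fully seated bobbin should be.
- **Latch:** I pushed the lever round to its end stop, with the nose over the flange. The force climbed there without further movement. I then held about 15.3 N for 1.2 s. The highest reading was about 17.5 N in total, including 7 to 8 N of vertical rubbing that a small lift only partly relieved.
- **Final checks:** After letting go, the lever's measured direction is 9.8° against the winder's 9.3° yaw, which agrees within measuring error. A before-and-after comparison of the scene camera shows only the bobbin, lever, arm and shadows changed. The arm stands clear with no contact force.

One reading disagreed: the stop came about 4 to 5 mm further on than my nominal estimate. The likely cause is that the fingers are thinner near the tips than I assumed; the camera angles support that the lever is at the stop.

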